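# Put the layout bench back in order

### The arm

A 6-joint arm with a two-finger parallel gripper is mounted at the origin on a cart in front of the work surface, level with it; the furniture and walls round the work are solid. World frame = base frame: x ahead of the robot, y to its left, z up, the work surface at z = 0. Lengths are in mm, angles in degrees, forces in N, time in s.
With the tool pointing down it reaches from about 350 to 850 mm from the base axis. Payload 8.1 kg.
Tool frame: the origin (TCP) lies on the centre line of the jaws, within the pads' length; the fingertips stand 19 mm ahead of it and the grasp point (between the pads) is the TCP; z points along the fingers, y is the line along which they close (so a half turn about z gives the same grasp; the last joint's range is limited). The gripper opens to 85 mm and grips with 20 to 120 N. Pads are 22 mm wide; open, the fingers measure 114 mm over their backs; the gripper's body (76 mm by 85 mm) begins 54 mm behind the grasp point. The pads swing forward as they close: fully open they stand 13 mm farther back than shut.
Start: joints at [71.482, 7.471, 85.268, -0, 87.261, -4.893], TCP at [141.317, 583.125, 250.292] pointing down, gripper open.
Joint ranges: [-169.43, 169.43], [-51.17, 129.36], [1.28, 143.12], [-76.62, 256.62], [0, 156.53], [-152.29, 152.29]. Speed limits (degrees/s): [136.94, 136.94, 159.86, 180, 180, 180].

### API

Orientations are given as [roll, pitch, yaw] about the fixed x, y, z axes, in that order (R = Rz(yaw) Ry(pitch) Rx(roll)).
In Python, from bench import r gives the robot as it stands. The module is installed in compiled form; this text tells all that it offers.
- The arm moves only by the tool servo_tool, never from a script. Its arguments are lists of equal length, an entry for each row: "fingers": the finger opening in m, from 0 to 0.0854; "linear": the shift along the tool's x, y, z in m, a list of three; "rotation": the turn, a rotation vector about the tool's x, y, z in degrees, a list of three. A call has 1 to 10 rows; each row is the pose to reach, as a shift and turn from the pose commanded when the call began, along the tool's axes at that moment; what a row does not reach only later rows make up. A row lasts 1/10 s, in which the tool goes at most 50 mm and 8.59 degrees, less where a joint would pass 70% of its speed; a pose out of reach is approached as far as the arm can. A call with a gripper value outside its range is refused whole. The fingers move at their own pace and stop on an object; "force" is the grip in N (left out, the last holds). Time passes only in rows, so rows that repeat a pose let the fingers close. It gives the time, the measured TCP pose, the force, the opening and the grip force at its end, in the units of the state.
- r.sense(): the state, without advancing time (a new reading comes with each control period).
- r.snapshot(name): name is "scene" or "top" or "wrist"; returns a dict with "frame" (384x512x3 uint8, red, green, blue), "fx", "fy", "cx", "cy" (pixels), "k1" (the pictures are not rectified: a ray, as slopes to the right and down, at radius r is drawn at 1 + k1 r^2 times it, then the intrinsics apply), "camera_from_world" (4x4, takes a point from world to camera coordinates). Camera axes: x right, y up, looking along -z (the intrinsics and any distortion apply to the point x, -y, -z); pixel columns grow to the right and rows downward; lengths in mm; the calibration is good to about 2 mm. A picture is of the moment at which its call begins. There is no depth.
- r.hand_in(): hands the job in; it is judged then, once.
The state is a dict: "time": time; "joint_pos": joint angles; "qd": joint speeds; "joint_efforts": joint torques, N m; "tool_pos": TCP position; "tcp_rot": TCP orientation; "ft_force": force on the tool from outside, world axes, zero at the start; "wrist_torque": the same for the moment, N m; "finger_gap": finger opening in mm; "grip_force": force on a finger pad.
Only numpy, scipy, OpenCV 4.12 (cv2) and the standard library are available. Lean on these libraries where they do the work, as an engineer would, in place of code of your own. Each camera call takes 0.05 s, during which the arm holds its last target. There are 200 camera calls.

### The job

Sort the five things left along the front of the bench back into their holders: each roll of tape down over its post on the tape stand (the wide roll on the big pad, the narrow roll on the small pad), the line laser in the long bay and the tape measure, standing upright, in the short bay of the measuring tray, and the loose screw carton in the empty bay of the carton tray. Everything must sit flat on the floor of its own place. Leave the carton that is already stored in its bay, and leave the glue bottle where it stands.

Things in the scene. Friction and masses are not known exactly. Their poses are not given: they have to be found in the camera images.
- wide_roll: Wide roll of masking tape, loose, lying flat: outside diameter 100 mm, height 36, 110 g. Open core 62 across (inner radius 31 to 34), so the ring's wall is 16 to 19 thick; too wide to grip across: pinch the wall from above, one finger in the core, its middle about 41 from the roll's axis. Origin: on the axis at the underside, z up.
- narrow_roll: Narrow roll of black tape, loose, lying flat: outside diameter 64 mm, height 19, 60 g; the open core leaves at least 31 clear. Grip it across the outside. Origin: on the axis at the underside, z up.
- line_laser: Line laser, loose, a low block with a raised middle, lying flat: 58 mm wide (its x axis), 99 long (its y axis), 32 high, 170 g. Below height 20 its sides are nearly upright; grip across the 58. Origin: middle of the underside.
- pocket_tape: Tape measure, loose, standing upright on its flat base: 48 mm thick (its x axis), 82 long (its y axis), 71 high, 260 g. Grip across the 48. Origin: middle of the underside.
- screw_carton: The loose small carton of screws that stands on the bare bench: 61 x 61 mm in plan, 38 high, 200 g. Origin: middle of the underside, x and y along its sides.
- tape_stand: Fixed wooden board 116 mm (x) by 215 (y) with two round pads (tops 16 above the bench), an upright dowel in the middle of each. Big pad for the wide roll: 104 across, at x 0, y +50, dowel 18 thick, 50 high above the pad (22 from dowel to core). Small pad for the narrow roll: 68 across, at x 0, y -62, dowel 14 thick, 36 high. Origin: middle of the underside; x away from the robot, y left.
- measuring_tray: Fixed tray 131 mm (x) by 178 (y), cork floor 6 above the bench, wooden edges 13 high. Long bay for the laser: 119 (x) by 78 (y) inside, centred at x 0, y +44. Short bay for the tape measure: 97 by 68, centred at x +11, y -49. Divider 20 wide. Things go in with their long side along the tray's x, either way round. Origin: middle of the underside.
- carton_tray: Fixed wooden tray 94 mm (x) by 186 (y), floor 6 above the bench, edges and divider 13 high; two square bays 82 x 82 inside: the empty one centred at x 0, y +46; the other, centred at x 0, y -46, holds the stored carton. Origin: middle of the underside; x away from the robot, y left.
- stored_carton: The small carton of screws already in its bay of the carton tray: 63 x 63 mm, 36 high. To be left there. Origin: middle of the underside.
- glue_bottle: Glue bottle, loose bystander at the right of the work: 47 x 68 mm in plan, 191 high, standing. To be left standing where it is. Origin: middle of the underside.
Things that resemble listed ones, but are neither listed nor needed, are in the scene too. What is shaped like the screw_carton but black or white is not meant.

How it is judged (in metres and radians):
At the end, for the whole second after the job is handed in: Each roll lies flat on its own pad, post through its core; laser flat in the long bay, tape measure upright in the short bay, both cartons in their own bays; all on the floor of their places (height within 4 mm), tilted less than 0.1 rad, at rest (x of wide_roll in the frame of tape_stand between -0.027 and 0.027 m and y of wide_roll in the frame of tape_stand between 0.023 and 0.077 m and z of wide_roll in the frame of tape_stand between 0.012 and 0.02 m and angle between each of wide_roll, narrow_roll, line_laser, pocket_tape, screw_carton, stored_carton's own z axis and vertical below 0.1 rad and linear speed of each of wide_roll, narrow_roll, line_laser, pocket_tape, screw_carton, stored_carton below 0.02 m/s and angular speed of each of wide_roll, narrow_roll, line_laser, pocket_tape, screw_carton, stored_carton below 0.2 rad/s and x of narrow_roll in the frame of tape_stand between -0.018 and 0.018 m and y of narrow_roll in the frame of tape_stand between -0.08 and -0.044 m and z of narrow_roll in the frame of tape_stand between 0.012 and 0.02 m and x of line_laser in the frame of measuring_tray between -0.017 and 0.017 m and y of line_laser in the frame of measuring_tray between 0.027 and 0.061 m and z of line_laser in the frame of measuring_tray between 0.002 and 0.01 m and x of pocket_tape in the frame of measuring_tray between -0.004 and 0.026 m and y of pocket_tape in the frame of measuring_tray between -0.064 and -0.034 m and z of pocket_tape in the frame of measuring_tray between 0.002 and 0.01 m and x of screw_carton in the frame of carton_tray between -0.015 and 0.015 m and y of screw_carton in the frame of carton_tray between 0.031 and 0.061 m and z of screw_carton in the frame of carton_tray between 0.002 and 0.01 m and x of stored_carton in the frame of carton_tray between -0.015 and 0.015 m and y of stored_carton in the frame of carton_tray between -0.061 and -0.031 m and z of stored_carton in the frame of carton_tray between 0.002 and 0.01 m); the robot touches nothing.
It fails at once if the glue bottle is moved more than 30 mm or knocked over (distance of glue_bottle from where it was at the start of the episode above 0.03 m or angle between glue_bottle's own z axis and vertical above 0.3 rad).
It fails at once if the stored carton is lifted or knocked out of its bay (height (world z) of stored_carton above 0.02 m or angle between stored_carton's own z axis and vertical above 0.3 rad).
It also fails if it takes over 104 s, if anything falls off the work surface, if the arm or the gripper's body presses on something with over 40 N, if the wrist force passes 120 N, or if a joint passes its speed limit or range.

## Working session

There is one attempt and no reset: what is moved stays moved. The work goes in short steps, Python scripts to look and compute and a tool call to move; the robot and the scene stay as the last step left them, time stands still between calls to the robot, and variables do not carry over. Pictures are saved under pics/ and viewed, at most 14 in all, crops included, and the job is handed in when it is done.

Besides the shell and the picture viewer there is one more tool, called after ">>>" as name(argument=value, ...), one argument or row to a line, values as JSON. servo_tool: Moves the arm, as the interface text tells. Its arguments: {"type":"object","properties":{"fingers":{"type":"array","items":{"type":"number"}},"linear":{"type":"array","items":{"type":"array","items":{"type":"number"}}},"rotation":{"type":"array","items":{"type":"array","items":{"type":"number"}}},"force":{"type":"number"}},"required":["fingers","linear","rotation"]}

```bash
mkdir -p pics
python3 - <<'E'
from bench import r
import cv2,numpy as np,pickle
s=r.sense();print({k:np.round(v,2).tolist() for k,v in s.items()})
for n in("scene","top","wrist"):
    d=r.snapshot(n);cv2.imwrite(f"pics/{n}0.png",d["frame"][:,:,::-1])
    pickle.dump(d,open(f"{n}0.pkl","wb"))
    print(n,{k:np.round(v,3).tolist() for k,v in d.items() if k!="frame"})
E
```

```text
{'time': 0.0, 'joint_pos': [71.48, 7.51, 85.33, 0.0, 87.26, -4.89], 'qd': [0.05, -0.01, -0.08, -0.05, 0.09, 0.0], 'joint_efforts': [-0.0, -56.94, -50.06, -0.0, 0.01, 0.0], 'tool_pos': [141.14, 582.63, 249.23], 'tcp_rot': [-179.89, -0.01, 166.38], 'ft_force': [0.28, 0.35, -0.76], 'wrist_torque': [0.04, -0.03, -0.04], 'grip_force': 0.0, 'finger_gap': 85.33}
scene {'fx': 467.714, 'fy': 467.714, 'cx': 260.413, 'cy': 187.87, 'k1': -0.109, 'camera_from_world': [[0.519, -0.855, -0.008, -311.135], [0.42, 0.246, 0.874, -196.485], [-0.745, -0.457, 0.487, -1126.982], [0.0, 0.0, 0.0, 1.0]]}
top {'fx': 354.599, 'fy': 354.599, 'cx': 252.226, 'cy': 185.56, 'k1': -0.039, 'camera_from_world': [[-0.082, -0.997, -0.005, -54.001], [0.976, -0.081, 0.203, -484.46], [-0.203, 0.012, 0.979, -1237.727], [0.0, 0.0, 0.0, 1.0]]}
wrist {'fx': 315.878, 'fy': 315.878, 'cx': 260.141, 'cy': 195.779, 'k1': -0.058, 'camera_from_world': [[0.235, 0.972, -0.002, -597.333], [-0.928, 0.224, -0.299, 40.12], [-0.29, 0.072, 0.954, -378.64], [0.0, 0.0, 0.0, 1.0]]}
```

View pics/top0.png

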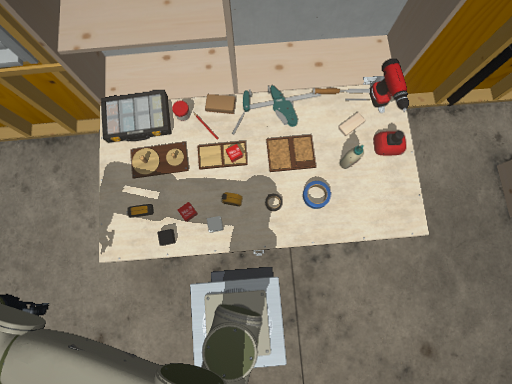

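View pics/scene0.png

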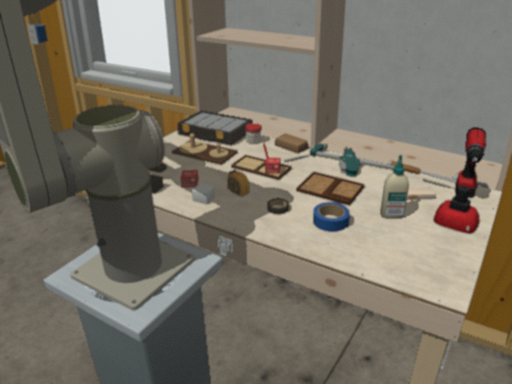

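The top view shows, in pixels: wide blue roll (317,193), narrow roll (273,202), tape measure (232,199), red carton (187,212), laser (140,211). The stand is at about (160,159), the carton tray at (222,154) and the measuring tray at (291,153). The glue bottle is at (352,157). The scene view confirms this layout. Next I'll get coarse positions.

```bash
cat > h.py <<'E'
import numpy as np,cv2,pickle
def rays(d,uv):
    uv=np.array(uv,float).reshape(-1,2)
    K=np.array([[d["fx"],0,d["cx"]],[0,d["fy"],d["cy"]],[0,0,1]])
    n=cv2.undistortPoints(uv[:,None],K,np.array([d["k1"],0,0,0,0.]))[:,0]
    T=np.array(d["camera_from_world"]);R=T[:3,:3]
    return -R.T@T[:3,3], np.c_[n[:,0],-n[:,1],-np.ones(len(n))]@R
def onplane(d,uv,z):
    c,v=rays(d,uv);return c+v*((z-c[2])/v[:,2])[:,None]
def px(d,P):
    P=np.array(P,float).reshape(-1,3);T=np.array(d["camera_from_world"])
    q=P@T[:3,:3].T+T[:3,3];n=np.c_[q[:,0],-q[:,1]]/-q[:,2:]
    n=n*(1+d["k1"]*(n**2).sum(1,keepdims=True));return n*[d["fx"],d["fy"]]+[d["cx"],d["cy"]]
def snap(n,name):
    from bench import r
    d=r.snapshot(n);pickle.dump(d,open(name+".pkl","wb"));cv2.imwrite(f"pics/{name}.png",d["frame"][:,:,::-1]);return d
def load(name): return pickle.load(open(name+".pkl","rb"))
def move(s,target,yaw):
    "tool-frame shift and turn about tool z to reach world target with tool down, yaw (deg)"
    from scipy.spatial.transform import Rotation as Ro
    R=Ro.from_euler("xyz",s["tcp_rot"],degrees=True)
    G=Ro.from_euler("xyz",[180,0,yaw],degrees=True)
    return R.inv().apply(np.array(target)-s["tool_pos"])/1000,(R.inv()*G).as_rotvec(degrees=True)
E
python3 - <<'E'
from h import *
d=load("top0")
for n,u,z in[("wide",(317,193),18),("narrow",(273,202),10),("tape",(232,199),50),("carton",(187,212),30),("laser",(140,211),20),("stand",(160,159),10),("ctray",(222,154),10),("mtray",(291,153),10),("glue",(352,157),60),("black",(167,237),30),("grey",(215,224),30)]:
    print(n,onplane(d,u,z).round(0))
for n in("wrist0","top0"):
    d=load(n);print(n,"cam",rays(d,[[256,192]])[0].round(0))
E
python3 -c "
import cv2
a=cv2.imread('pics/wrist0.png');cv2.imwrite('pics/w0.png',a)"
```

```text
wide [[ 437. -331.   18.]]
narrow [[ 418. -166.   10.]]
tape [[435. -17.  50.]]
carton [[404. 151.  30.]]
laser [[423. 326.  20.]]
stand [[619. 249.  10.]]
ctray [[619.  11.  10.]]
mtray [[ 601. -252.   10.]]
glue [[ 553. -467.   60.]]
black [[320. 227.  30.]]
grey [[352.  52.  30.]]
wrist0 cam [ 68. 599. 372.]
top0 cam [ 217.  -79. 1310.]
```

View pics/wrist0.png

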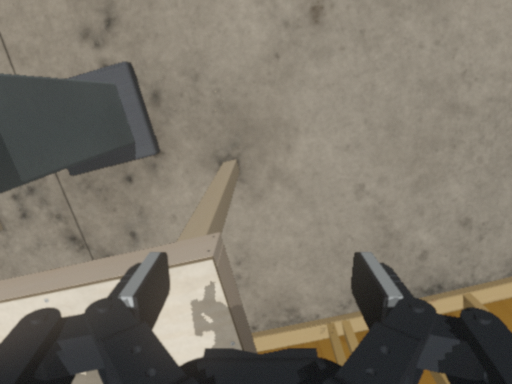

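The wrist view shows only the floor and the bench's left end, with the gripper across the lower third. The camera sits on the tool's +x side. I'll go to survey pose A, about (480,180,300) at yaw 0.

>>> servo_tool(
  fingers=[0.085, 0.085, 0.085, 0.085, 0.085, 0.085, 0.085, 0.085, 0.085, 0.085],
  linear=[
    [-0.038, -0.028, -0.005],
    [-0.077, -0.057, -0.01],
    [-0.115, -0.085, -0.014],
    [-0.154, -0.113, -0.018],
    [-0.193, -0.142, -0.023],
    [-0.231, -0.17, -0.028],
    [-0.27, -0.199, -0.032],
    [-0.308, -0.227, -0.037],
    [-0.347, -0.255, -0.042],
    [-0.385, -0.284, -0.046],
  ],
  rotation=[
    [0, 0, 8.4],
    [0, 0, 16.8],
    [0, 0, 25.2],
    [0, 0, 33.6],
    [0, 0, 42],
    [0, 0, 50.4],
    [0, 0, 58.8],
    [0, 0, 67.2],
    [0, 0, 75.6],
    [0, 0, 84],
  ],
)

```text
time: 1.15
tool_pos: [449.5, 214.7, 296.5]
tcp_rot: [180.0, -0.0, 82.0]
ft_force: [0.3, 0.1, -0.0]
finger_gap: 84.9
grip_force: 0.0
```

>>> servo_tool(
  fingers=[0.085, 0.085, 0.085, 0.085, 0.085, 0.085, 0.085, 0.085, 0.085, 0.085],
  linear=[
    [0, 0, 0],
    [0, 0, 0],
    [0, 0, 0],
    [0, 0, 0],
    [0, 0, 0],
    [0, 0, 0],
    [0, 0, 0],
    [0, 0, 0],
    [0, 0, 0],
    [0, 0, 0],
  ],
  rotation=[
    [0, 0, 8.4],
    [0, 0, 16.8],
    [0, 0, 25.2],
    [0, 0, 33.6],
    [0, 0, 42],
    [0, 0, 50.4],
    [0, 0, 58.8],
    [0, 0, 67.2],
    [0, 0, 75.6],
    [0, 0, 82.4],
  ],
)

```text
time: 2.15
tool_pos: [448.4, 216.3, 295.9]
tcp_rot: [180.0, 0.0, -0.4]
ft_force: [-0.3, -0.2, 1.2]
finger_gap: 84.8
grip_force: 0.0
```

Run:
```python
from h import *
from bench import r
s=r.sense();print(s["time"],np.round(s["tool_pos"]),np.round(s["tcp_rot"],1),np.round(s["joint_pos"]))
d=snap("wrist","wA");cv2.imwrite("pics/wA2.png",cv2.resize(d["frame"][:,:,::-1],(800,600),interpolation=cv2.INTER_CUBIC))
print(move(s,[480,-220,300],0))
```

```text
2.15 [448. 216. 296.] [180.    0.   -0.4] [ 20.  -9.  97.  -0.  92. 110.]
(array([ 0.03434509,  0.43613276, -0.00396685]), array([ 0.01498514,  0.03422382, -0.36259942]))
```

View pics/wA2.png

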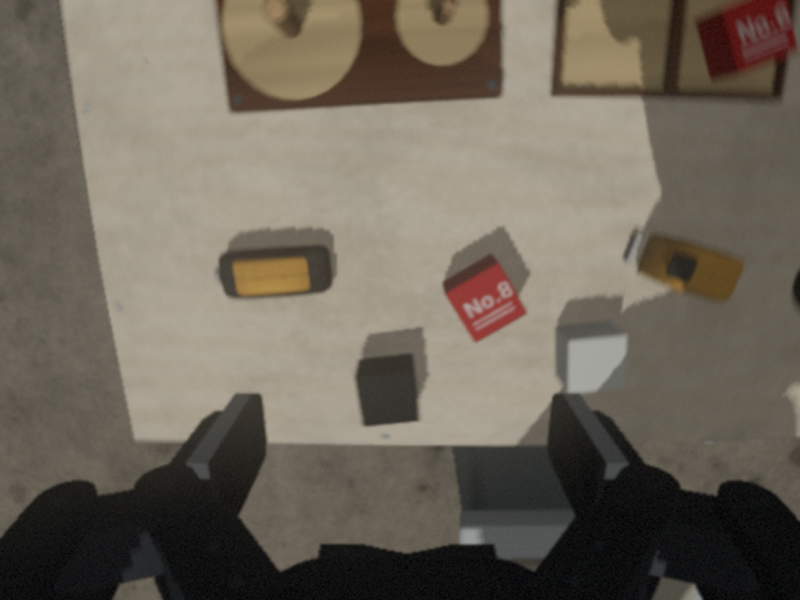

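Wrist view A (800x600) shows the laser at (275,272), the red carton's top at (485,305), the tape measure at (690,268), black and white decoys at (388,390) and (597,362), and the stand and carton tray cut off at the top. Two more views will cover the holders and the right side.

>>> servo_tool(
  fingers=[0.085, 0.085, 0.085, 0.085, 0.085, 0.085],
  linear=[
    [0.04, 0.022, 0],
    [0.08, 0.044, 0],
    [0.12, 0.066, 0],
    [0.145, 0.086, -0.004],
    [0.145, 0.086, -0.004],
    [0.145, 0.086, -0.004],
  ],
  rotation=[
    [0, 0, -0.4],
    [0, 0, -0.4],
    [0, 0, -0.4],
    [0, 0, -0.4],
    [0, 0, -0.4],
    [0, 0, -0.4],
  ],
)

```text
time: 2.8
tool_pos: [593.7, 129.9, 299.6]
tcp_rot: [-180.0, 0.1, 0.4]
ft_force: [0.1, 0.5, 0.0]
finger_gap: 84.9
grip_force: 0.0
```

Run:
```python
from h import *
d=snap("wrist","wC");cv2.imwrite("pics/wC2.png",cv2.resize(d["frame"][:,:,::-1],(800,600),interpolation=cv2.INTER_CUBIC))
```

>>> servo_tool(
  fingers=[0.085, 0.085, 0.085, 0.085, 0.085, 0.085, 0.085, 0.085, 0.085, 0.085],
  linear=[
    [-0.01, 0.045, 0],
    [-0.02, 0.09, 0],
    [-0.03, 0.135, 0],
    [-0.04, 0.18, 0],
    [-0.05, 0.225, 0],
    [-0.06, 0.27, 0],
    [-0.07, 0.31, 0],
    [-0.08, 0.35, 0],
    [-0.08, 0.35, 0],
    [-0.08, 0.35, 0],
  ],
  rotation=[
    [0, 0, 0],
    [0, 0, 0],
    [0, 0, 0],
    [0, 0, 0],
    [0, 0, 0],
    [0, 0, 0],
    [0, 0, 0],
    [0, 0, 0],
    [0, 0, 0],
    [0, 0, 0],
  ],
)

```text
time: 3.85
tool_pos: [515.4, -219.7, 300.4]
tcp_rot: [-180.0, -0.0, 0.4]
ft_force: [-0.1, -0.3, -0.6]
finger_gap: 85.0
grip_force: 0.0
```

Run:
```python
from h import *
from bench import r
d=snap("wrist","wB");cv2.imwrite("pics/wB2.png",cv2.resize(d["frame"][:,:,::-1],(800,600),interpolation=cv2.INTER_CUBIC))
s=r.sense();print(s["time"],np.round(s["tool_pos"]),np.round(s["tcp_rot"],1))
```

```text
3.9 [ 516. -219.  300.] [-180.    -0.     0.4]
```

View pics/wB2.png

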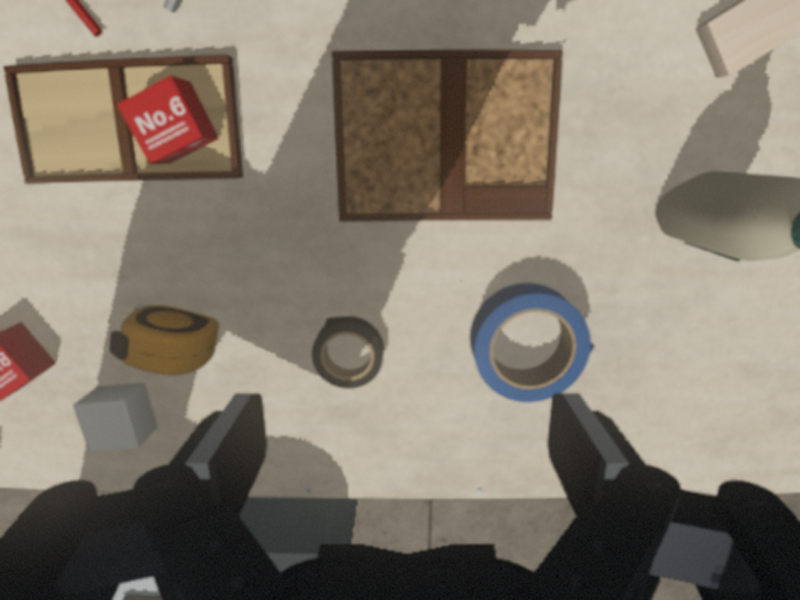

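View pics/wC2.png

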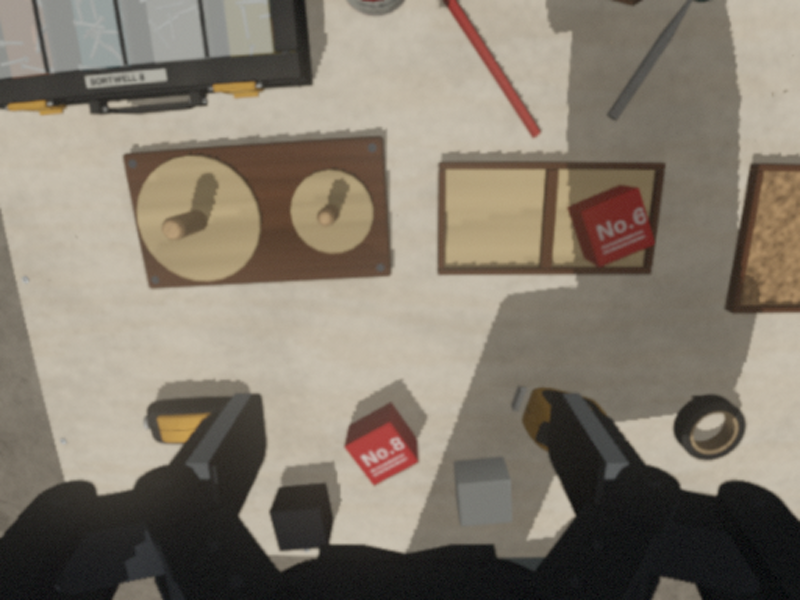

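View B shows the wide roll at (532,345), the narrow roll at (348,352), the tape measure at (165,340), the measuring tray (333..562, 50..220) and the glue bottle at (735,215). View C shows the stand pads at (198,218) and (332,211), with the carton tray at (438..664, 164..272). Now I'll measure by masks cast onto the known heights.

```bash
cat >> h.py <<'E'
def cont(d,lo,hi,seed,win=60):
    "biggest contour of an HSV range within a window (512-px coords) around seed"
    hsv=cv2.cvtColor(d["frame"],cv2.COLOR_RGB2HSV);m=cv2.inRange(hsv,np.array(lo),np.array(hi))
    w=np.zeros_like(m);x,y=map(int,seed);w[max(0,y-win):y+win,max(0,x-win):x+win]=255
    m=cv2.morphologyEx(m&w,cv2.MORPH_CLOSE,np.ones((3,3)))
    c=max(cv2.findContours(m,cv2.RETR_EXTERNAL,cv2.CHAIN_APPROX_NONE)[0],key=cv2.contourArea)
    return c[:,0].astype(float)
def rect(d,c,z):
    P=onplane(d,c,z)[:,:2];(x,y),(w,h),a=cv2.minAreaRect(P.astype(np.float32))
    if w<h: w,h,a=h,w,a+90
    return "c=(%.0f,%.0f) long %.0f short %.0f longaxis %.0fdeg"%(x,y,w,h,(a+90)%180-90)
def circ(d,c,z,r,side):
    "fit centre of known radius to contour points facing away from the camera"
    from scipy.optimize import least_squares
    P=onplane(d,c,z)[:,:2];cam=rays(d,[[0,0]])[0][:2];p0=P.mean(0)
    if side:
        v=(p0-cam)/np.linalg.norm(p0-cam);P=P[(P-p0)@v>5]
    f=least_squares(lambda q:np.hypot(*(P-q[:2]).T)-q[2],[*p0,r],loss="soft_l1")
    return f.x.round(1)
E
python3 - <<'E'
from h import *
k=1.5625
A,B,C=load("wA"),load("wB"),load("wC")
h=lambda d,u,v:cv2.cvtColor(d["frame"],cv2.COLOR_RGB2HSV)[int(v/k),int(u/k)]
print("hsv pads",h(C,160,190),h(C,340,240),"wood",h(C,265,200),"roll",h(B,485,345),"blk",h(B,320,355),"bench",h(B,420,300),"cart",h(A,500,325),"side",h(A,470,275),"lasy",h(A,270,290),"lasb",h(A,225,275),"tape",h(A,655,260),h(B,165,355),"ctray",h(C,550,220))
print("wide",circ(B,cont(B,(100,80,40),(130,255,255),(532/k,345/k)),36,50,1))
print("narrow",circ(B,cont(B,(0,0,0),(180,255,85),(348/k,352/k),30),19,32,1))
print("pads",circ(C,cont(C,(15,50,100),(35,255,255),(198/k,218/k),45),16,52,0),circ(C,cont(C,(15,50,100),(35,255,255),(332/k,211/k),32),16,34,0))
print("carton A",rect(A,cont(A,(0,100,130),(180,255,255),(485/k,300/k),40),38),"| C",rect(C,cont(C,(0,100,130),(180,255,255),(381/k,445/k),40),38))
print("laser A yellow",rect(A,cont(A,(10,110,110),(30,255,255),(272/k,276/k),40),32))
print("laser A all z20",rect(A,cont(A,(0,0,0),(180,255,75),(272/k,272/k),45),20))
for d,s in((A,(690,268)),(B,(165,345))):
    c=cont(d,(10,120,50),(30,255,255),(s[0]/k,s[1]/k),45);print("tape z71",rect(d,c,71),"z40",rect(d,c,40))
print("ctray",onplane(C,np.array([(440,163),(664,163),(652,272),(438,272)])/k,13).round(0).tolist())
print("mtray",onplane(B,np.array([(333,51),(562,50),(551,218),(341,220)])/k,13).round(0).tolist())
print("stand z8",onplane(C,np.array([(124,155),(384,137),(391,274),(150,287)])/k,8).round(0).tolist())
E
```

```text
hsv pads [ 20  79 172] [ 20  80 166] wood [ 12 125  94] roll [108 102 140] blk [21 50 71] bench [ 20  36 193] cart [  1 156 142] side [  4 106  82] lasy [ 19 148 171] lasb [18 49 68] tape [ 18 134  82] [ 19 145 118] ctray [ 13 117  98]
wide [ 434.8 -328.7   47.7]
narrow [ 421.3 -168.6   29.6]
pads [615.4 302.   53.4] [623.5 189.3  34.2]
carton A c=(409,150) long 48 short 48 longaxis -59deg | C c=(411,149) long 49 short 49 longaxis 32deg
laser A yellow c=(431,324) long 61 short 29 longaxis -87deg
laser A all z20 c=(432,324) long 92 short 38 longaxis -87deg
tape z71 c=(444,5) long 76 short 34 longaxis 76deg z40 c=(437,-13) long 83 short 37 longaxis 76deg
tape z71 c=(452,-38) long 72 short 52 longaxis 83deg z40 c=(439,-22) long 79 short 56 longaxis 83deg
ctray [[663.0, 101.0, 13.0], [666.0, -81.0, 13.0], [575.0, -84.0, 13.0], [573.0, 101.0, 13.0]]
mtray [[668.0, -165.0, 13.0], [670.0, -340.0, 13.0], [542.0, -341.0, 13.0], [539.0, -167.0, 13.0]]
stand z8 [[669.0, 360.0, 8.0], [683.0, 146.0, 8.0], [570.0, 141.0, 8.0], [557.0, 354.0, 8.0]]
```

The holders check out against the given sizes: tray corners are within 3 mm and pad spacing is 113 against 112. The rolls fit their diameters. The cartons look nearer 50 mm than 61, so I'll watch the finger gap there. First I'll hover over the wide roll and refine.

>>> servo_tool(
  fingers=[0.04, 0.04, 0.04, 0.04, 0.04, 0.04, 0.04],
  linear=[
    [-0.02, 0.017, 0.036],
    [-0.04, 0.034, 0.072],
    [-0.06, 0.051, 0.108],
    [-0.081, 0.068, 0.15],
    [-0.081, 0.068, 0.15],
    [-0.081, 0.068, 0.15],
    [-0.081, 0.068, 0.15],
  ],
  rotation=[
    [0, 0, 0.4],
    [0, 0, 0.4],
    [0, 0, 0.4],
    [0, 0, 0.4],
    [0, 0, 0.4],
    [0, 0, 0.4],
    [0, 0, 0.4],
  ],
)

```text
time: 4.6
tool_pos: [437.3, -288.2, 152.5]
tcp_rot: [179.9, -0.2, 0.1]
ft_force: [1.3, 0.3, 1.0]
finger_gap: 40.1
grip_force: 0.0
```

Run:
```python
from h import *
from bench import r
d=snap("wrist","w1");cv2.imwrite("pics/w1b.png",cv2.resize(d["frame"][:,:,::-1],(640,480)))
s=r.sense();print(s["time"],np.round(s["tool_pos"]),np.round(s["tcp_rot"],1),s["finger_gap"])
p=px(d,[435,-329,36])[0];print(p,"wide",circ(d,cont(d,(100,80,40),(130,255,255),p,110),36,50,1))
```

```text
4.65 [ 438. -288.  153.] [ 1.799e+02 -2.000e-01  1.000e-01] 40.2305353669635
[308.45523423 201.79112772] wide [ 437.8 -327.4   48.4]
```

View pics/w1b.png

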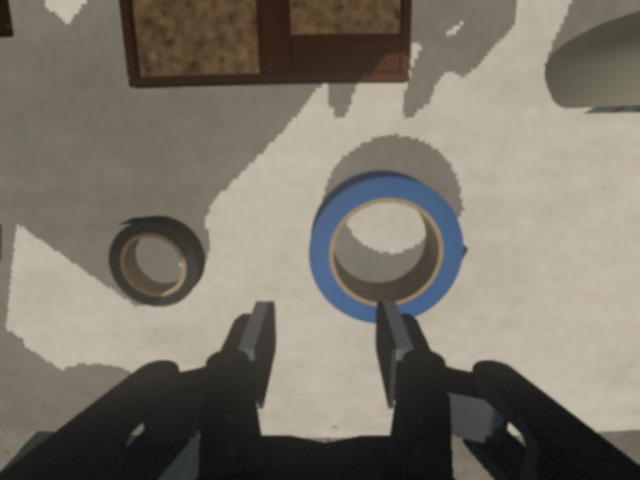

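The hover view shows the wide roll centred at (388,250) of 640x480, clear of the fingers at (262,330) and (388,330). The axis is at (438,-328), so the wall's middle is at y -287. I'll descend and pinch.

>>> servo_tool(
  fingers=[0.04, 0.04, 0.04, 0.04, 0.04, 0.04],
  linear=[
    [0, 0, 0.035],
    [0, 0, 0.07],
    [0, 0, 0.1],
    [0, 0, 0.115],
    [0, 0, 0.123],
    [0, 0, 0.123],
  ],
  rotation=[
    [0, 0, 0],
    [0, 0, 0],
    [0, 0, 0],
    [0, 0, 0],
    [0, 0, 0],
    [0, 0, 0],
  ],
  force=50,
)

```text
time: 5.25
tool_pos: [435.9, -288.6, 27.7]
tcp_rot: [180.0, -0.0, 0.0]
ft_force: [-0.2, 0.7, -0.4]
finger_gap: 40.4
grip_force: 0.0
```

>>> servo_tool(
  fingers=[0.01, 0.01, 0.01, 0.01, 0.01, 0.01],
  linear=[
    [0, 0, 0],
    [0, 0, 0],
    [0, 0, 0],
    [0, 0, 0],
    [0, 0, 0],
    [0, 0, 0],
  ],
  rotation=[
    [0, 0, 0],
    [0, 0, 0],
    [0, 0, 0],
    [0, 0, 0],
    [0, 0, 0],
    [0, 0, 0],
  ],
)

```text
time: 5.85
tool_pos: [436.6, -289.6, 29.4]
tcp_rot: [179.9, -0.2, -0.0]
ft_force: [-1.3, 1.6, 5.9]
finger_gap: 13.5
grip_force: 55.3
```

Gripped: gap 13.5 and grip force 55. Lifting and carrying to above the big dowel at (616, 301).

>>> servo_tool(
  fingers=[0.01, 0.01, 0.01, 0.01, 0.01, 0.01, 0.01, 0.01, 0.01, 0.01],
  linear=[
    [0, 0, -0.03],
    [0, 0, -0.07],
    [0, 0, -0.11],
    [0.01, -0.03, -0.135],
    [0.022, -0.075, -0.135],
    [0.035, -0.12, -0.135],
    [0.047, -0.165, -0.135],
    [0.06, -0.21, -0.135],
    [0.072, -0.255, -0.135],
    [0.085, -0.3, -0.135],
  ],
  rotation=[
    [0, 0, 0],
    [0, 0, 0],
    [0, 0, 0],
    [0, 0, 0],
    [0, 0, 0],
    [0, 0, 0],
    [0, 0, 0],
    [0, 0, 0],
    [0, 0, 0],
    [0, 0, 0],
  ],
)

```text
time: 6.85
tool_pos: [520.9, 13.1, 163.4]
tcp_rot: [180.0, -0.1, -0.0]
ft_force: [0.5, 0.1, -0.7]
finger_gap: 13.4
grip_force: 55.0
```

>>> servo_tool(
  fingers=[0.01, 0.01, 0.01, 0.01, 0.01, 0.01, 0.01, 0.01, 0.01, 0.01],
  linear=[
    [0.012, -0.045, 0],
    [0.025, -0.09, 0],
    [0.037, -0.135, 0],
    [0.05, -0.18, 0],
    [0.062, -0.225, 0],
    [0.075, -0.265, 0],
    [0.085, -0.3, 0],
    [0.093, -0.33, 0],
    [0.093, -0.33, 0],
    [0.093, -0.33, 0],
  ],
  rotation=[
    [0, 0, 0],
    [0, 0, 0],
    [0, 0, 0],
    [0, 0, 0],
    [0, 0, 0],
    [0, 0, 0],
    [0, 0, 0],
    [0, 0, 0],
    [0, 0, 0],
    [0, 0, 0],
  ],
)

```text
time: 7.85
tool_pos: [613.5, 341.8, 162.4]
tcp_rot: [180.0, -0.0, 0.0]
ft_force: [0.1, -1.3, -1.4]
finger_gap: 13.5
grip_force: 53.9
```

Run:
```python
from h import *
from bench import r
d=snap("wrist","w2");cv2.imwrite("pics/w2b.png",cv2.resize(d["frame"][:,:,::-1],(640,480)))
s=r.sense();print(s["time"],np.round(s["tool_pos"],1),np.round(s["tcp_rot"],1),s["finger_gap"],np.round(s["ft_force"],1))
zt=s["tool_pos"][2]-28+36
p=px(d,[s["tool_pos"][0],s["tool_pos"][1]-41,zt])[0];print(p,"wide",circ(d,cont(d,(100,80,40),(130,255,255),p,150),zt,50,1))
print("dowel top predicted px*1.25",px(d,[[616,301,66],[616,301,16],[624,189,52]])*1.25)
```

```text
7.9 [613.5 340.9 162.5] [180.  -0.  -0.] 13.184357517431394 [-0.1  0.3 -1.5]
[354.72529336 288.28311359] wide [618.2 298.3  45.7]
dowel top predicted px*1.25 [[391.30761928 254.63428973]
 [379.9217992  232.02363262]
 [565.32054649 235.3663387 ]]
```

View pics/w2b.png

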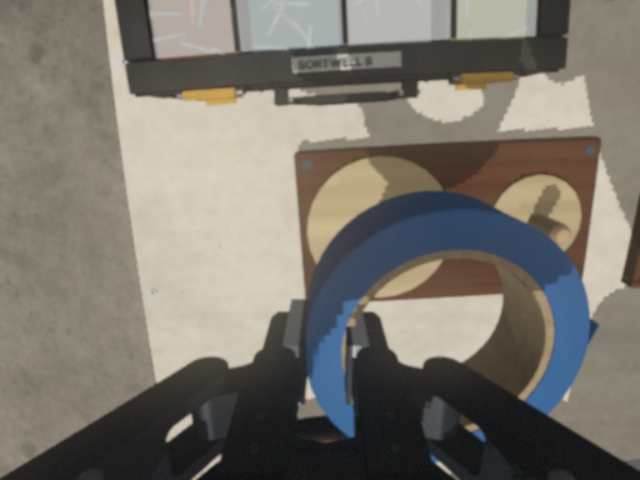

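The view shows the roll held ahead of the stand. Its rim spans 307..590 px, so the top is near z 162, meaning it may droop slightly. The big dowel is predicted at (391,255), hidden under the roll. I'll correct +3 x and +5 y and lower while watching the force.

>>> servo_tool(
  fingers=[0.01, 0.01, 0.01, 0.01, 0.01, 0.01, 0.01, 0.01],
  linear=[
    [0.003, -0.005, 0],
    [0.003, -0.005, 0.02],
    [0.003, -0.005, 0.04],
    [0.003, -0.005, 0.06],
    [0.003, -0.005, 0.08],
    [0.003, -0.005, 0.095],
    [0.003, -0.005, 0.105],
    [0.003, -0.005, 0.105],
  ],
  rotation=[
    [0, 0, 0],
    [0, 0, 0],
    [0, 0, 0],
    [0, 0, 0],
    [0, 0, 0],
    [0, 0, 0],
    [0, 0, 0],
    [0, 0, 0],
  ],
)

```text
time: 8.7
tool_pos: [615.7, 345.4, 55.5]
tcp_rot: [179.9, 0.1, -0.1]
ft_force: [-0.2, 0.4, -0.8]
finger_gap: 13.2
grip_force: 53.9
```

>>> servo_tool(
  fingers=[0.01, 0.01, 0.01, 0.01, 0.01],
  linear=[
    [0, 0, 0.003],
    [0, 0, 0.006],
    [0, 0, 0.009],
    [0, 0, 0.011],
    [0, 0, 0.011],
  ],
  rotation=[
    [0, 0, 0],
    [0, 0, 0],
    [0, 0, 0],
    [0, 0, 0],
    [0, 0, 0],
  ],
)

```text
time: 9.2
tool_pos: [616.4, 346.2, 46.0]
tcp_rot: [180.0, 0.0, -0.0]
ft_force: [0.4, -0.5, -1.2]
finger_gap: 13.2
grip_force: 53.9
```

>>> servo_tool(
  fingers=[0.026, 0.026, 0.026, 0.026, 0.026, 0.026, 0.026, 0.026],
  linear=[
    [0, 0, 0.001],
    [0, 0, 0.001],
    [0, 0, 0.001],
    [0, 0, 0],
    [0, 0, -0.03],
    [0, 0, -0.07],
    [0, 0, -0.115],
    [0, 0, -0.115],
  ],
  rotation=[
    [0, 0, 0],
    [0, 0, 0],
    [0, 0, 0],
    [0, 0, 0],
    [0, 0, 0],
    [0, 0, 0],
    [0, 0, 0],
    [0, 0, 0],
  ],
)

```text
time: 10.0
tool_pos: [620.7, 348.2, 171.4]
tcp_rot: [-179.7, -0.7, -0.0]
ft_force: [0.4, 1.2, 1.2]
finger_gap: 26.1
grip_force: 0.0
```

Run:
```python
from h import *
from bench import r
d=snap("wrist","w3");cv2.imwrite("pics/w3b.png",d["frame"][:,:,::-1])
s=r.sense();print(s["time"],np.round(s["tool_pos"],1),np.round(s["tcp_rot"],1),s["finger_gap"],np.round(s["ft_force"],1))
p=px(d,[616,303,52])[0];print(p,"wide",circ(d,cont(d,(100,80,40),(130,255,255),p,110),52,50,1))
```

```text
10.05 [619.5 347.6 167.6] [-179.8   -0.5   -0. ] 25.999261241660587 [ 0.4  0.7 -0.2]
[314.38766169 204.90009867] wide [621.5 300.6  45.8]
```

View pics/w3b.png

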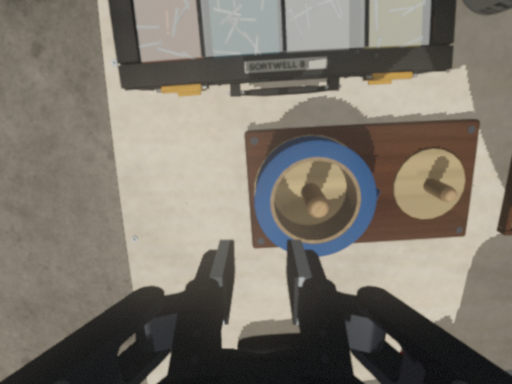

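The wide roll is on its post around (315,198), flat, with the dowel through its core. Next the laser: hover at (432,324) with yaw 93.

>>> servo_tool(
  fingers=[0.085, 0.085, 0.085, 0.085, 0.085, 0.085, 0.085, 0.085, 0.085, 0.085],
  linear=[
    [-0.03, 0, -0.01],
    [-0.06, 0, -0.01],
    [-0.09, 0.005, -0.01],
    [-0.12, 0.01, 0],
    [-0.15, 0.015, 0],
    [-0.186, 0.022, 0],
    [-0.186, 0.022, 0],
    [-0.186, 0.022, 0],
    [-0.186, 0.022, 0],
    [-0.186, 0.022, 0],
  ],
  rotation=[
    [0, 0, -8.5],
    [0, 0, -17],
    [0, 0, -25.5],
    [0, 0, -34],
    [0, 0, -42.5],
    [0, 0, -51],
    [0, 0, -59.5],
    [0, 0, -68],
    [0, 0, -76.5],
    [0, 0, -85],
  ],
)

```text
time: 11.05
tool_pos: [429.9, 324.0, 160.2]
tcp_rot: [-179.9, 0.1, 85.3]
ft_force: [0.0, 0.2, -0.4]
finger_gap: 85.3
grip_force: 0.0
```

>>> servo_tool(
  fingers=[0.085, 0.085, 0.085],
  linear=[
    [0, 0, 0],
    [0, 0, 0],
    [0, 0, 0],
  ],
  rotation=[
    [0, 0, -8],
    [0, 0, -8],
    [0, 0, -8],
  ],
)

```text
time: 11.35
tool_pos: [430.2, 324.1, 160.6]
tcp_rot: [-179.9, 0.0, 92.7]
ft_force: [-0.4, 0.5, -0.7]
finger_gap: 85.3
grip_force: 0.0
```

Run:
```python
from h import *
from bench import r
d=snap("wrist","w4");cv2.imwrite("pics/w4b.png",d["frame"][:,:,::-1])
s=r.sense();print(s["time"],np.round(s["tool_pos"],1),np.round(s["tcp_rot"],1),s["finger_gap"],np.round(s["ft_force"],1))
p=px(d,[432,324,20])[0];print(p)
print("yellow",rect(d,cont(d,(10,110,110),(30,255,255),p,80),32))
for v in(60,75,85):print("all",v,rect(d,cont(d,(0,0,0),(180,255,v),p,80),20))
```

```text
11.4 [430.3 324.1 160.7] [-180.     0.    92.7] 85.12604709250272 [-0.4 -0.5 -0. ]
[261.54246262 186.97940338]
yellow c=(427,327) long 58 short 28 longaxis -87deg
all 60 c=(444,332) long 85 short 19 longaxis -74deg
all 75 c=(429,329) long 89 short 38 longaxis -86deg
all 85 c=(429,328) long 90 short 39 longaxis -86deg
```

View pics/w4b.png

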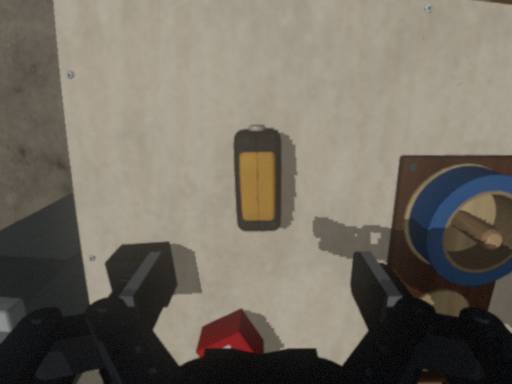

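The laser shows at (258,180), upright in the picture and centred at (428,327) with its long axis at -86.5°. It is clear of the fingers, and the black decoy at (140,265) is off to the side. Descending to grip.

>>> servo_tool(
  fingers=[0.085, 0.085, 0.085, 0.085, 0.085, 0.085],
  linear=[
    [0.003, -0.002, 0.04],
    [0.003, -0.002, 0.08],
    [0.003, -0.002, 0.11],
    [0.003, -0.002, 0.13],
    [0.003, -0.002, 0.137],
    [0.003, -0.002, 0.137],
  ],
  rotation=[
    [0, 0, -0.7],
    [0, 0, -0.7],
    [0, 0, -0.7],
    [0, 0, -0.7],
    [0, 0, -0.7],
    [0, 0, -0.7],
  ],
  force=60,
)

```text
time: 12.0
tool_pos: [427.6, 326.7, 23.3]
tcp_rot: [-179.9, 0.1, 93.6]
ft_force: [0.0, 0.3, 0.0]
finger_gap: 84.8
grip_force: 0.0
```

>>> servo_tool(
  fingers=[0.03, 0.03, 0.03, 0.03, 0.03, 0.03, 0.03],
  linear=[
    [0, 0, 0],
    [0, 0, 0],
    [0, 0, 0],
    [0, 0, 0],
    [0, 0, 0],
    [0, 0, 0],
    [0, 0, 0],
  ],
  rotation=[
    [0, 0, 0],
    [0, 0, 0],
    [0, 0, 0],
    [0, 0, 0],
    [0, 0, 0],
    [0, 0, 0],
    [0, 0, 0],
  ],
)

```text
time: 12.7
tool_pos: [429.5, 327.9, 26.0]
tcp_rot: [179.9, -0.1, 93.7]
ft_force: [-0.3, 0.1, 7.4]
finger_gap: 37.9
grip_force: 60.8
```

The closing pushed the arm up (7 N, z 23→26), so the tips probably brushed the bench. I'll regrip a few mm higher so they also clear the tray edges.

>>> servo_tool(
  fingers=[0.06, 0.06, 0.06, 0.06, 0.03, 0.03, 0.03, 0.03, 0.03],
  linear=[
    [0, 0, 0],
    [0, 0, 0],
    [0, 0, -0.005],
    [0, 0, -0.008],
    [0, 0, -0.008],
    [0, 0, -0.008],
    [0, 0, -0.008],
    [0, 0, -0.008],
    [0, 0, -0.008],
  ],
  rotation=[
    [0, 0, 0],
    [0, 0, 0],
    [0, 0, 0],
    [0, 0, 0],
    [0, 0, 0],
    [0, 0, 0],
    [0, 0, 0],
    [0, 0, 0],
    [0, 0, 0],
  ],
)

```text
time: 13.6
tool_pos: [428.8, 327.5, 33.2]
tcp_rot: [180.0, -0.0, 93.7]
ft_force: [-2.4, -1.3, 8.2]
finger_gap: 36.9
grip_force: 59.9
```

>>> servo_tool(
  fingers=[0.03, 0.03, 0.03, 0.03, 0.03],
  linear=[
    [0, 0, -0.02],
    [0, 0, -0.06],
    [0, 0, -0.1],
    [0, 0, -0.12],
    [0, 0, -0.12],
  ],
  rotation=[
    [0, 0, 0],
    [0, 0, 0],
    [0, 0, 0],
    [0, 0, 0],
    [0, 0, 0],
  ],
)

```text
time: 14.1
tool_pos: [430.4, 328.5, 156.2]
tcp_rot: [179.7, -0.2, 93.7]
ft_force: [0.6, -0.3, -1.2]
finger_gap: 36.8
grip_force: 61.0
```

Run:
```python
from h import *
from bench import r
d=snap("wrist","w5");cv2.imwrite("pics/w5b.png",d["frame"][:,:,::-1])
s=r.sense();print(s["time"],np.round(s["tool_pos"],1),np.round(s["tcp_rot"],1),s["finger_gap"],np.round(s["ft_force"],1))
print(move(s,[604,-209,165],0.8))
```

```text
14.15 [429.3 327.7 153.5] [ 1.798e+02 -1.000e-01  9.370e+01] 36.57055234340078 [-0.4 -0.3 -2.8]
(array([-0.54680555,  0.14001511, -0.01189245]), array([ 5.39829582e-02, -1.90303941e-01,  9.28743235e+01]))
```

View pics/w5b.png

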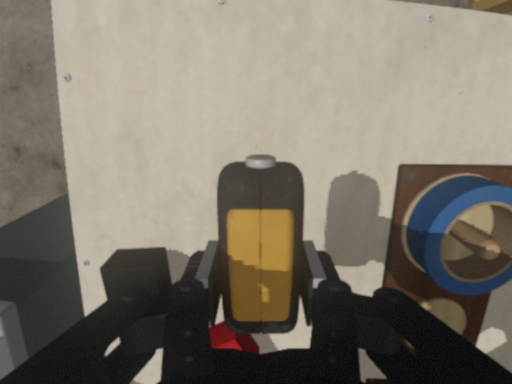

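The laser is held straight and centred at (260,245). Carrying it to above the long bay at (604,-209), yaw 0.8.

>>> servo_tool(
  fingers=[0.03, 0.03, 0.03, 0.03, 0.03, 0.03, 0.03, 0.03, 0.03, 0.03],
  linear=[
    [-0.046, 0.012, -0.01],
    [-0.093, 0.024, -0.012],
    [-0.139, 0.036, -0.012],
    [-0.186, 0.048, -0.012],
    [-0.232, 0.06, -0.012],
    [-0.279, 0.071, -0.012],
    [-0.325, 0.083, -0.012],
    [-0.372, 0.095, -0.012],
    [-0.418, 0.107, -0.012],
    [-0.465, 0.119, -0.012],
  ],
  rotation=[
    [0, 0, 8.5],
    [0, 0, 17],
    [0, 0, 25.5],
    [0, 0, 34],
    [0, 0, 42.5],
    [0, 0, 51],
    [0, 0, 59.5],
    [0, 0, 68],
    [0, 0, 76.5],
    [0, 0, 85],
  ],
)

```text
time: 15.15
tool_pos: [575.8, -130.7, 161.1]
tcp_rot: [-179.9, 0.2, 8.3]
ft_force: [1.1, 0.4, -2.2]
finger_gap: 36.8
grip_force: 61.0
```

>>> servo_tool(
  fingers=[0.03, 0.03, 0.03, 0.03, 0.03],
  linear=[
    [0.006, 0.04, 0],
    [0.014, 0.083, 0],
    [0.014, 0.083, 0],
    [0.014, 0.083, 0],
    [0.014, 0.083, 0],
  ],
  rotation=[
    [0, 0, 7.9],
    [0, 0, 7.9],
    [0, 0, 7.9],
    [0, 0, 7.9],
    [0, 0, 7.9],
  ],
)

```text
time: 15.65
tool_pos: [602.2, -208.0, 162.1]
tcp_rot: [-179.9, 0.2, 0.8]
ft_force: [-0.4, 1.2, -1.1]
finger_gap: 36.7
grip_force: 61.0
```

Run:
```python
from h import *
from bench import r
d=snap("wrist","w6")
s=r.sense();print(s["time"],np.round(s["tool_pos"],1),np.round(s["tcp_rot"],1),s["finger_gap"],np.round(s["ft_force"],1))
print(move(s,[604,-209,50],0.8))
# cork mask contour of tray: outer wood outline check
for n,P in(("long",[604,-209,6]),("short",[617,-302,6])):
    p=px(d,P)[0];print(n,p,d["frame"][int(p[1]),int(p[0])] if 0<=p[1]<384 else None)
c=px(d,[[669,-165,13],[670,-341,13],[541,-341,13]]);print(c)
cv2.imwrite("pics/w6b.png",d["frame"][:,:,::-1])
```

```text
15.7 [ 602.5 -207.7  162.7] [-1.799e+02  1.000e-01  8.000e-01] 36.814021373926494 [ 0.6  0.2 -0.7]
(array([0.00171608, 0.00146522, 0.11271219]), array([-0.07869799,  0.12669524,  0.03926477]))
long [259.31550644 182.96550447] [42 36 32]
short [362.07918498 170.6460318 ] [177 146 107]
[[207.59976501 109.16292992]
 [416.39074015 112.18476223]
 [395.29491185 250.08994844]]
```

View pics/w6b.png

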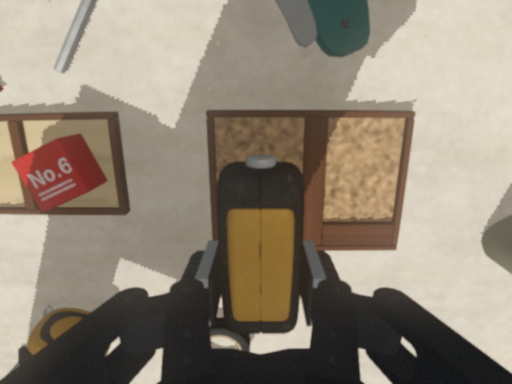

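The tray corners in the picture, (208,110), (414,112) and (396,249), match the prediction, and the laser is aligned over the long bay. Lowering.

>>> servo_tool(
  fingers=[0.03, 0.03, 0.03, 0.03, 0.03, 0.03, 0.03, 0.03, 0.03, 0.03],
  linear=[
    [0.002, 0.001, 0.03],
    [0.002, 0.001, 0.06],
    [0.002, 0.001, 0.09],
    [0.002, 0.001, 0.105],
    [0.002, 0.001, 0.115],
    [0.002, 0.001, 0.12],
    [0.002, 0.001, 0.122],
    [0.002, 0.001, 0.124],
    [0.002, 0.001, 0.125],
    [0.002, 0.001, 0.125],
  ],
  rotation=[
    [0, 0, 0],
    [0, 0, 0],
    [0, 0, 0],
    [0, 0, 0],
    [0, 0, 0],
    [0, 0, 0],
    [0, 0, 0],
    [0, 0, 0],
    [0, 0, 0],
    [0, 0, 0],
  ],
)

```text
time: 16.7
tool_pos: [605.8, -210.4, 40.0]
tcp_rot: [180.0, -0.1, 0.8]
ft_force: [-0.1, 0.4, -1.4]
finger_gap: 36.4
grip_force: 61.0
```

>>> servo_tool(
  fingers=[0.03, 0.03, 0.03, 0.03],
  linear=[
    [0, 0, 0.001],
    [0, 0, 0.002],
    [0, 0, 0.003],
    [0, 0, 0.003],
  ],
  rotation=[
    [0, 0, 0],
    [0, 0, 0],
    [0, 0, 0],
    [0, 0, 0],
  ],
)

```text
time: 17.1
tool_pos: [606.0, -210.4, 39.2]
tcp_rot: [180.0, -0.1, 0.8]
ft_force: [-8.4, 4.1, 17.6]
finger_gap: 36.7
grip_force: 63.7
```

Contact felt. Easing back, releasing and rising.

>>> servo_tool(
  fingers=[0.03, 0.05, 0.05, 0.055, 0.055, 0.055, 0.055, 0.055, 0.055],
  linear=[
    [0, 0, -0.002],
    [0, 0, -0.002],
    [0, 0, -0.002],
    [0, 0, -0.003],
    [0, 0, -0.025],
    [0, 0, -0.06],
    [0, 0, -0.1],
    [0, 0, -0.13],
    [0, 0, -0.13],
  ],
  rotation=[
    [0, 0, 0],
    [0, 0, 0],
    [0, 0, 0],
    [0, 0, 0],
    [0, 0, 0],
    [0, 0, 0],
    [0, 0, 0],
    [0, 0, 0],
    [0, 0, 0],
  ],
)

```text
time: 18.0
tool_pos: [608.5, -211.5, 172.9]
tcp_rot: [179.8, -0.5, 0.8]
ft_force: [1.3, -0.4, -0.5]
finger_gap: 55.1
grip_force: 0.0
```

Run:
```python
from h import *
from bench import r
d=snap("wrist","w7");cv2.imwrite("pics/w7b.png",d["frame"][:,:,::-1])
s=r.sense();print(s["time"],np.round(s["tool_pos"],1),np.round(s["tcp_rot"],1),s["finger_gap"],np.round(s["ft_force"],1))
p=px(d,[604,-209,38])[0]
print("laser yellow",rect(d,cont(d,(10,140,110),(30,255,255),p,60),38))
print(move(s,[421,-168,150],90))
```

```text
18.05 [ 607.2 -210.9  169.8] [179.9  -0.3   0.8] 54.83207120627739 [ 0.6 -0.1 -0.4]
laser yellow c=(609,-212) long 57 short 28 longaxis 0deg
(array([-0.18573512, -0.04551383,  0.01867235]), array([  0.36330988,  -0.13742393, -89.22419288]))
```

Laser seated: centre (609,-212), flat, within tolerance. Next the narrow roll: hover with yaw 90.

>>> servo_tool(
  fingers=[0.085, 0.085, 0.085, 0.085, 0.085, 0.085, 0.085, 0.085, 0.085, 0.085],
  linear=[
    [-0.03, -0.01, 0],
    [-0.06, -0.02, 0],
    [-0.09, -0.03, 0],
    [-0.12, -0.035, 0],
    [-0.15, -0.04, 0.01],
    [-0.18, -0.045, 0.018],
    [-0.186, -0.045, 0.018],
    [-0.186, -0.045, 0.018],
    [-0.186, -0.045, 0.018],
    [-0.186, -0.045, 0.018],
  ],
  rotation=[
    [0, 0, -8.5],
    [0, 0, -17],
    [0, 0, -25.5],
    [0, 0, -34],
    [0, 0, -42.5],
    [0, 0, -51],
    [0, 0, -59.5],
    [0, 0, -68],
    [0, 0, -76.5],
    [0, 0, -85],
  ],
)

```text
time: 19.05
tool_pos: [417.7, -167.2, 146.6]
tcp_rot: [-179.9, -0.1, 86.1]
ft_force: [-0.2, 0.2, 0.8]
finger_gap: 85.3
grip_force: 0.0
```

>>> servo_tool(
  fingers=[0.085, 0.085, 0.085],
  linear=[
    [0, 0, 0],
    [0, 0, 0],
    [0, 0, 0],
  ],
  rotation=[
    [0, 0, -4.2],
    [0, 0, -4.2],
    [0, 0, -4.2],
  ],
)

```text
time: 19.35
tool_pos: [418.1, -167.3, 147.2]
tcp_rot: [-179.9, -0.1, 89.8]
ft_force: [0.8, 0.4, 0.2]
finger_gap: 85.1
grip_force: 0.0
```

Run:
```python
from h import *
from bench import r
d=snap("wrist","w8");cv2.imwrite("pics/w8b.png",d["frame"][:,:,::-1])
s=r.sense();print(s["time"],np.round(s["tool_pos"],1),np.round(s["tcp_rot"],1),s["finger_gap"],np.round(s["ft_force"],1))
p=px(d,[421,-168,19])[0];print(p)
for v in(75,90): print("narrow",circ(d,cont(d,(0,0,0),(180,255,v),p,38),19,32,1))
p=px(d,[438,-17,50])[0];print("tape px",p)
```

```text
19.4 [ 418.3 -167.4  147.4] [-179.9   -0.    89.8] 84.83267718782918 [ 0.1  0.  -0.2]
[262.85611159 191.90207244]
narrow [ 420.2 -167.6   28.5]
narrow [ 419.7 -167.9   30.9]
tape px [290.97102019 -29.85631827]
```

>>> servo_tool(
  fingers=[0.085, 0.085, 0.085, 0.085, 0.085, 0.085],
  linear=[
    [0, 0.0015, 0.04],
    [0, 0.0015, 0.08],
    [0, 0.0015, 0.11],
    [0, 0.0015, 0.122],
    [0, 0.0015, 0.128],
    [0, 0.0015, 0.128],
  ],
  rotation=[
    [0, 0, 0],
    [0, 0, 0],
    [0, 0, 0],
    [0, 0, 0],
    [0, 0, 0],
    [0, 0, 0],
  ],
  force=40,
)

```text
time: 20.0
tool_pos: [420.4, -167.8, 20.5]
tcp_rot: [-180.0, -0.0, 89.9]
ft_force: [-0.3, 0.4, -0.4]
finger_gap: 85.1
grip_force: 0.0
```

>>> servo_tool(
  fingers=[0.05, 0.05, 0.05, 0.05, 0.05],
  linear=[
    [0, 0, 0],
    [0, 0, 0],
    [0, 0, 0],
    [0, 0, 0],
    [0, 0, 0],
  ],
  rotation=[
    [0, 0, 0],
    [0, 0, 0],
    [0, 0, 0],
    [0, 0, 0],
    [0, 0, 0],
  ],
)

```text
time: 20.5
tool_pos: [421.7, -168.4, 22.5]
tcp_rot: [179.8, 0.1, 90.0]
ft_force: [-2.3, 2.7, 7.4]
finger_gap: 61.8
grip_force: 42.5
```

>>> servo_tool(
  fingers=[0.05, 0.05, 0.05, 0.05, 0.05, 0.05, 0.05, 0.05, 0.05, 0.05],
  linear=[
    [0, 0, -0.03],
    [0, 0, -0.07],
    [0.01, 0.005, -0.11],
    [0.04, 0.023, -0.13],
    [0.08, 0.046, -0.13],
    [0.12, 0.068, -0.13],
    [0.16, 0.091, -0.13],
    [0.2, 0.114, -0.13],
    [0.24, 0.137, -0.13],
    [0.28, 0.159, -0.13],
  ],
  rotation=[
    [0, 0, 0],
    [0, 0, 0],
    [0, 0, 0],
    [0, 0, 0],
    [0, 0, 0],
    [0, 0, 0],
    [0, 0, 0],
    [0, 0, 0],
    [0, 0, 0],
    [0, 0, 0],
  ],
)

```text
time: 21.5
tool_pos: [580.7, 114.3, 151.8]
tcp_rot: [179.9, -0.0, 90.0]
ft_force: [0.8, 0.9, 0.5]
finger_gap: 61.6
grip_force: 44.7
```

>>> servo_tool(
  fingers=[0.05, 0.05, 0.05, 0.05, 0.05, 0.05],
  linear=[
    [0.04, 0.023, 0],
    [0.077, 0.044, 0],
    [0.077, 0.044, 0],
    [0.077, 0.044, 0],
    [0.077, 0.044, 0],
    [0.077, 0.044, 0],
  ],
  rotation=[
    [0, 0, 0],
    [0, 0, 0],
    [0, 0, 0],
    [0, 0, 0],
    [0, 0, 0],
    [0, 0, 0],
  ],
)

```text
time: 22.1
tool_pos: [623.3, 188.1, 151.0]
tcp_rot: [180.0, 0.0, 89.9]
ft_force: [-0.3, 0.3, -1.0]
finger_gap: 61.3
grip_force: 44.7
```

Run:
```python
from h import *
from bench import r
d=snap("wrist","w9");cv2.imwrite("pics/w9b.png",d["frame"][:,:,::-1])
s=r.sense();print(s["time"],np.round(s["tool_pos"],1),np.round(s["tcp_rot"],1),s["finger_gap"],np.round(s["ft_force"],1))
z=s["tool_pos"][2]-22+19
p=px(d,[*s["tool_pos"][:2],z])[0];print(p,"narrow",circ(d,cont(d,(0,0,0),(180,255,75),p,60),z,32,0))
print("wide top",circ(d,cont(d,(100,80,40),(130,255,255),px(d,[616,302,52])[0],100),52,50,0))
print(px(d,[[624,189,52],[616,301,66]]))
```

```text
22.15 [623.3 188.1 151. ] [180.    0.   89.9] 62.03473973247716 [-0.3 -0.1  0.3]
[258.76663476 269.79372333] narrow [622.8 184.6  26.7]
wide top [618.5 298.6  45.3]
[[259.91007137 201.01972826]
 [246.34648554  31.21114334]]
```

View pics/w9b.png

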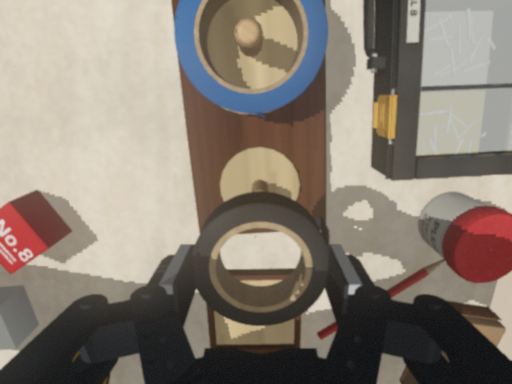

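The narrow roll is level in the grip at (262,262), and the big dowel top at (247,33) matches the prediction of (246,31). Lowering over the small dowel.

>>> servo_tool(
  fingers=[0.05, 0.05, 0.05, 0.05, 0.05, 0.05, 0.05, 0.05, 0.05],
  linear=[
    [0.001, 0.001, 0.03],
    [0.001, 0.001, 0.05],
    [0.001, 0.001, 0.065],
    [0.001, 0.001, 0.08],
    [0.001, 0.001, 0.095],
    [0.001, 0.001, 0.105],
    [0.001, 0.001, 0.11],
    [0.001, 0.001, 0.112],
    [0.001, 0.001, 0.112],
  ],
  rotation=[
    [0, 0, 0],
    [0, 0, 0],
    [0, 0, 0],
    [0, 0, 0],
    [0, 0, 0],
    [0, 0, 0],
    [0, 0, 0],
    [0, 0, 0],
    [0, 0, 0],
  ],
)

```text
time: 23.05
tool_pos: [624.9, 190.4, 38.9]
tcp_rot: [180.0, -0.0, 90.0]
ft_force: [1.1, 0.5, -0.7]
finger_gap: 61.6
grip_force: 44.7
```

>>> servo_tool(
  fingers=[0.05, 0.078, 0.078, 0.078, 0.08, 0.08, 0.08, 0.08, 0.08],
  linear=[
    [0, 0, 0.001],
    [0, 0, 0.001],
    [0, 0, 0.001],
    [0, 0, 0],
    [0, 0, -0.03],
    [0, 0, -0.07],
    [0, 0, -0.115],
    [0, 0, -0.115],
    [0, 0, -0.115],
  ],
  rotation=[
    [0, 0, 0],
    [0, 0, 0],
    [0, 0, 0],
    [0, 0, 0],
    [0, 0, 0],
    [0, 0, 0],
    [0, 0, 0],
    [0, 0, 0],
    [0, 0, 0],
  ],
)

```text
time: 23.95
tool_pos: [625.8, 190.6, 155.7]
tcp_rot: [179.7, -0.1, 90.0]
ft_force: [0.1, 0.1, -0.3]
finger_gap: 80.3
grip_force: 0.0
```

Run:
```python
from h import *
from bench import r
d=snap("wrist","w10");cv2.imwrite("pics/w10b.png",d["frame"][:,:,::-1])
s=r.sense();print(s["time"],np.round(s["tool_pos"],1),np.round(s["tcp_rot"],1),s["finger_gap"],np.round(s["ft_force"],1))
p=px(d,[624,189,35])[0];print(p)
for z in(35,40):print("narrow",z,circ(d,cont(d,(0,0,0),(180,255,65),p,38),z,32,1))
print(move(s,[410,150,165],121))
```

```text
24.0 [624.5 190.3 153.5] [180.  -0.  90.] 80.10126960100506 [ 0.1 -0.1 -0.4]
[256.2671363  195.63785145]
narrow 35 [648.7 208.4   5.4]
narrow 40 [648.2 209.5   5.3]
(array([-0.04038427, -0.2144738 , -0.01167355]), array([ 3.77667344e-02,  2.28383239e-03, -3.10273539e+01]))
```

Next the carton: hover at (410,150) with yaw 121. I'll recheck the narrow roll from that frame's numbers.

>>> servo_tool(
  fingers=[0.085, 0.085, 0.085, 0.085, 0.085, 0.085, 0.085],
  linear=[
    [-0.01, -0.04, -0.01],
    [-0.02, -0.085, -0.01],
    [-0.03, -0.13, -0.01],
    [-0.036, -0.175, -0.01],
    [-0.04, -0.214, 0],
    [-0.04, -0.214, 0],
    [-0.04, -0.214, 0],
  ],
  rotation=[
    [0, 0, -8],
    [0, 0, -16],
    [0, 0, -24],
    [0, 0, -31],
    [0, 0, -31],
    [0, 0, -31],
    [0, 0, -31],
  ],
)

```text
time: 24.7
tool_pos: [408.6, 150.1, 151.4]
tcp_rot: [-179.8, -0.0, 121.0]
ft_force: [1.2, 0.4, 0.5]
finger_gap: 85.1
grip_force: 0.0
```

Run:
```python
from h import *
from bench import r
d=snap("wrist","w11");cv2.imwrite("pics/w11b.png",d["frame"][:,:,::-1])
s=r.sense();print(s["time"],np.round(s["tool_pos"],1),np.round(s["tcp_rot"],1),s["finger_gap"],np.round(s["ft_force"],1))
p=px(d,[410,150,38])[0]
for v in(120,135): print("carton",rect(d,cont(d,(0,100,v),(180,255,255),p,50),38))
d=load("w10");p=px(d,[624,189,35])[0]
for v in(75,90,105):
    c=cont(d,(0,0,0),(180,100,v),p,32);print(v,cv2.contourArea(c.astype(np.float32)),circ(d,c,35,32,1))
```

```text
24.75 [410.3 150.3 152.6] [-180.   -0.  121.] 85.05185451014259 [ 0.6 -0.6  1.1]
carton c=(409,150) long 50 short 49 longaxis -58deg
carton c=(409,150) long 48 short 48 longaxis 33deg
75 587.5 [621.9 186.4  23.5]
90 1022.0 [624.6 189.3  27. ]
105 1124.0 [624.1 188.9  26.7]
```

Narrow roll at (624,189): on its post. Carton confirmed at (409,150), 32°. Gripping.

>>> servo_tool(
  fingers=[0.085, 0.085, 0.085, 0.085, 0.085, 0.085],
  linear=[
    [0, -0.001, 0.04],
    [0, -0.001, 0.08],
    [0, -0.001, 0.11],
    [0, -0.001, 0.12],
    [0, -0.001, 0.124],
    [0, -0.001, 0.124],
  ],
  rotation=[
    [0, 0, -1],
    [0, 0, -1],
    [0, 0, -1],
    [0, 0, -1],
    [0, 0, -1],
    [0, 0, -1],
  ],
  force=50,
)

```text
time: 25.35
tool_pos: [410.6, 150.0, 30.0]
tcp_rot: [180.0, 0.0, 122.0]
ft_force: [0.2, -0.7, 0.2]
finger_gap: 84.8
grip_force: 0.0
```

>>> servo_tool(
  fingers=[0.035, 0.035, 0.035, 0.035, 0.035, 0.035],
  linear=[
    [0, 0, 0],
    [0, 0, 0],
    [0, 0, 0],
    [0, 0, 0],
    [0, 0, 0],
    [0, 0, 0],
  ],
  rotation=[
    [0, 0, 0],
    [0, 0, 0],
    [0, 0, 0],
    [0, 0, 0],
    [0, 0, 0],
    [0, 0, 0],
  ],
)

```text
time: 25.95
tool_pos: [410.8, 150.2, 30.9]
tcp_rot: [179.9, 0.1, 122.0]
ft_force: [-1.0, -0.4, 6.3]
finger_gap: 49.3
grip_force: 52.8
```

>>> servo_tool(
  fingers=[0.035, 0.035, 0.035, 0.035, 0.035],
  linear=[
    [0, 0, -0.02],
    [0, 0, -0.06],
    [0, 0, -0.09],
    [0, 0, -0.09],
    [0, 0, -0.09],
  ],
  rotation=[
    [0, 0, 0],
    [0, 0, 0],
    [0, 0, 0],
    [0, 0, 0],
    [0, 0, 0],
    [0, 0, 0],
  ],
)

```text
validation failed for argument at $.ro...
```

Run:
```python
from h import *
from bench import r
s=r.sense();print(s["time"],np.round(s["tool_pos"],1),np.round(s["tcp_rot"],1),s["finger_gap"],s["grip_force"],np.round(s["ft_force"],1))
print(move(s,[618,55,120],90.9))
```

```text
25.95 [410.8 150.2  30.9] [1.799e+02 1.000e-01 1.220e+02] 49.34664943312285 52.78807282447815 [-1.  -0.4  6.3]
(array([-0.19054763,  0.12558949, -0.08864564]), array([1.57471871e-01, 1.39527254e-02, 3.10812389e+01]))
```

Gripped (gap 49). The lift call was refused for a row mismatch. I'll lift and carry in one go.

>>> servo_tool(
  fingers=[0.035, 0.035, 0.035, 0.035, 0.035, 0.035, 0.035, 0.035, 0.035, 0.035],
  linear=[
    [0, 0, -0.03],
    [0, 0, -0.07],
    [-0.02, 0.014, -0.09],
    [-0.055, 0.036, -0.09],
    [-0.09, 0.06, -0.09],
    [-0.125, 0.082, -0.09],
    [-0.16, 0.105, -0.09],
    [-0.19, 0.126, -0.09],
    [-0.19, 0.126, -0.09],
    [-0.19, 0.126, -0.09],
  ],
  rotation=[
    [0, 0, 0],
    [0, 0, 0],
    [0, 0, 6],
    [0, 0, 12],
    [0, 0, 18],
    [0, 0, 24],
    [0, 0, 31],
    [0, 0, 31],
    [0, 0, 31],
    [0, 0, 31],
  ],
)

```text
time: 26.95
tool_pos: [616.9, 55.0, 118.6]
tcp_rot: [-179.9, -0.0, 90.9]
ft_force: [0.4, 0.4, -2.4]
finger_gap: 49.2
grip_force: 53.4
```

Run:
```python
from h import *
from bench import r
d=snap("wrist","w12");cv2.imwrite("pics/w12b.png",d["frame"][:,:,::-1])
s=r.sense();print(s["time"],np.round(s["tool_pos"],1),np.round(s["tcp_rot"],1),s["finger_gap"],s["grip_force"],np.round(s["ft_force"],1))
print(move(s,[618,55,40],90.9))
z=s["tool_pos"][2]-30.5+38;p=px(d,[*s["tool_pos"][:2],z])[0]
print("carton",rect(d,cont(d,(0,100,120),(180,255,255),p,60),z))
d=snap("top","t12");print("stored",rect(d,cont(d,(0,100,100),(180,255,255),px(d,[619,-37,42])[0],14),42))
```

```text
27.0 [616.3  55.5 118.8] [-179.9   -0.    91. ] 48.8071717933796 53.40330362319946 [ 0.7  0.6 -2.5]
(array([-0.00052808,  0.00176015,  0.07879671]), array([-0.0820852 , -0.01126578,  0.06747035]))
carton c=(617,69) long 48 short 26 longaxis 1deg
stored c=(608,-29) long 93 short 76 longaxis 89deg
```

>>> servo_tool(
  fingers=[0.035, 0.035, 0.035, 0.035, 0.035, 0.035, 0.035, 0.035],
  linear=[
    [0, 0.002, 0.025],
    [0, 0.002, 0.05],
    [0, 0.002, 0.065],
    [0, 0.002, 0.073],
    [0, 0.002, 0.077],
    [0, 0.002, 0.079],
    [0, 0.002, 0.081],
    [0, 0.002, 0.081],
  ],
  rotation=[
    [0, 0, 0],
    [0, 0, 0],
    [0, 0, 0],
    [0, 0, 0],
    [0, 0, 0],
    [0, 0, 0],
    [0, 0, 0],
    [0, 0, 0],
  ],
)

```text
time: 27.85
tool_pos: [619.5, 55.4, 39.0]
tcp_rot: [179.9, 0.0, 91.0]
ft_force: [-1.1, 0.4, -1.5]
finger_gap: 49.6
grip_force: 53.4
```

>>> servo_tool(
  fingers=[0.035, 0.035, 0.065, 0.065, 0.065, 0.07, 0.07, 0.07, 0.07],
  linear=[
    [0, 0, 0.001],
    [0, 0, 0.002],
    [0, 0, 0.002],
    [0, 0, 0.002],
    [0, 0, 0],
    [0, 0, -0.03],
    [0, 0, -0.07],
    [0, 0, -0.115],
    [0, 0, -0.115],
  ],
  rotation=[
    [0, 0, 0],
    [0, 0, 0],
    [0, 0, 0],
    [0, 0, 0],
    [0, 0, 0],
    [0, 0, 0],
    [0, 0, 0],
    [0, 0, 0],
    [0, 0, 0],
  ],
)

```text
time: 28.75
tool_pos: [623.7, 55.5, 162.2]
tcp_rot: [179.3, 0.0, 91.0]
ft_force: [1.0, -0.8, -0.1]
finger_gap: 69.9
grip_force: 0.0
```

Run:
```python
from h import *
from bench import r
d=snap("wrist","w13");cv2.imwrite("pics/w13b.png",d["frame"][:,:,::-1])
s=r.sense();print(s["time"],np.round(s["tool_pos"],1),np.round(s["tcp_rot"],1),s["finger_gap"],np.round(s["ft_force"],1))
p=px(d,[618,55,44])[0]
print("carton",rect(d,cont(d,(0,100,120),(180,255,255),p,50),44))
print(move(s,[437,-15,200],78))
```

```text
28.8 [622.2  55.5 158.8] [179.5   0.   91. ] 69.83160056392124 [ 0.   0.3 -0.5]
carton c=(620,60) long 55 short 51 longaxis -89deg
(array([-0.06732266, -0.18599502, -0.04291313]), array([ 0.52225591, -0.05442395, 12.97846877]))
```

Carton seated at about (620,57), square in its bay. Last the tape measure: hover at (437,-15,200) with yaw 78.

>>> servo_tool(
  fingers=[0.085, 0.085, 0.085, 0.085, 0.085, 0.085, 0.085],
  linear=[
    [-0.012, -0.035, -0.02],
    [-0.025, -0.075, -0.04],
    [-0.04, -0.115, -0.042],
    [-0.055, -0.155, -0.042],
    [-0.067, -0.186, -0.042],
    [-0.067, -0.186, -0.042],
    [-0.067, -0.186, -0.042],
  ],
  rotation=[
    [0, 0, 6],
    [0, 0, 13],
    [0, 0, 13],
    [0, 0, 13],
    [0, 0, 13],
    [0, 0, 13],
    [0, 0, 13],
  ],
)

```text
time: 29.5
tool_pos: [433.8, -14.9, 194.9]
tcp_rot: [180.0, -0.0, 77.9]
ft_force: [0.8, -0.1, 0.1]
finger_gap: 84.8
grip_force: 0.0
```

Run:
```python
from h import *
from bench import r
d=snap("wrist","w14");cv2.imwrite("pics/w14b.png",d["frame"][:,:,::-1])
s=r.sense();print(s["time"],np.round(s["tool_pos"],1),np.round(s["tcp_rot"],1),s["finger_gap"],np.round(s["ft_force"],1))
p=px(d,[437,-15,60])[0];print(p)
for lo in((10,120,50),(10,90,30)):
  c=cont(d,lo,(30,255,255),p,80)
  for z in (71,40): print("tape",z,rect(d,c,z))
```

```text
29.55 [434.4 -14.7 195.1] [180.   -0.   77.9] 84.93200605965622 [-0.1  0.4 -0.6]
[262.40443077 188.39630146]
tape 71 c=(442,-8) long 63 short 34 longaxis 76deg
tape 40 c=(441,-16) long 71 short 39 longaxis 76deg
tape 71 c=(442,-8) long 65 short 35 longaxis 77deg
tape 40 c=(441,-16) long 73 short 39 longaxis 77deg
```

View pics/w14b.png

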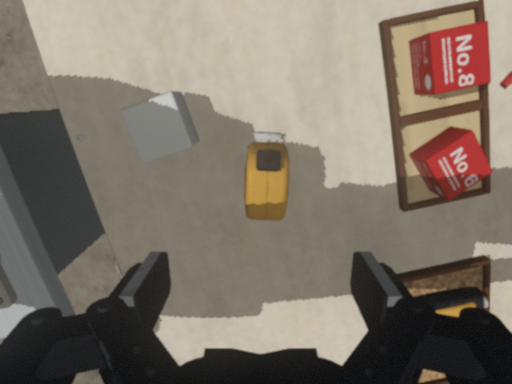

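The view shows the tape measure upright at (267,182), its long axis along the picture's vertical (76.5°), clear of the white decoy. It also shows both cartons in their bays at (450,58) and (452,163) and the laser in its tray at lower right. Gripping at (440,-16).

>>> servo_tool(
  fingers=[0.085, 0.085, 0.085, 0.085, 0.085, 0.085, 0.085],
  linear=[
    [0, 0.006, 0.03],
    [0, 0.006, 0.07],
    [0, 0.006, 0.105],
    [0, 0.006, 0.13],
    [0, 0.006, 0.145],
    [0, 0.006, 0.15],
    [0, 0.006, 0.15],
  ],
  rotation=[
    [0, 0, 1],
    [0, 0, 1],
    [0, 0, 1],
    [0, 0, 1],
    [0, 0, 1],
    [0, 0, 1],
    [0, 0, 1],
  ],
  force=70,
)

```text
time: 30.25
tool_pos: [440.0, -15.6, 44.5]
tcp_rot: [-179.9, 0.0, 77.0]
ft_force: [-0.3, 0.6, 0.5]
finger_gap: 84.8
grip_force: 0.0
```

>>> servo_tool(
  fingers=[0.02, 0.02, 0.02, 0.02, 0.02, 0.02, 0.02],
  linear=[
    [0, 0, 0],
    [0, 0, 0],
    [0, 0, 0],
    [0, 0, 0],
    [0, 0, 0],
    [0, 0, 0],
    [0, 0, 0],
  ],
  rotation=[
    [0, 0, 0],
    [0, 0, 0],
    [0, 0, 0],
    [0, 0, 0],
    [0, 0, 0],
    [0, 0, 0],
    [0, 0, 0],
  ],
)

```text
time: 30.95
tool_pos: [440.9, -16.1, 46.3]
tcp_rot: [179.9, -0.0, 77.0]
ft_force: [-0.7, 0.5, 5.5]
finger_gap: 35.5
grip_force: 70.9
```

>>> servo_tool(
  fingers=[0.02, 0.02, 0.02, 0.02, 0.02, 0.02],
  linear=[
    [0, 0, -0.02],
    [0, 0, -0.05],
    [0, 0, -0.085],
    [0, 0, -0.11],
    [0, 0, -0.11],
    [0, 0, -0.11],
  ],
  rotation=[
    [0, 0, 0],
    [0, 0, 0],
    [0, 0, 0],
    [0, 0, 0],
    [0, 0, 0],
    [0, 0, 0],
  ],
)

```text
time: 31.55
tool_pos: [440.0, -16.0, 154.9]
tcp_rot: [180.0, -0.0, 77.0]
ft_force: [-0.1, -0.2, -3.3]
finger_gap: 35.1
grip_force: 70.7
```

Run:
```python
from h import *
from bench import r
d=snap("wrist","w15");cv2.imwrite("pics/w15b.png",d["frame"][:,:,::-1])
s=r.sense();print(s["time"],np.round(s["tool_pos"],1),np.round(s["tcp_rot"],1),s["finger_gap"],s["grip_force"],np.round(s["ft_force"],1))
print(move(s,[617,-302,155],0.8))
z=s["tool_pos"][2]-45
c=cont(d,(10,120,50),(30,255,255),px(d,[*s["tool_pos"][:2],z+60])[0],90)
for h in(40,71):print("held tape",h,rect(d,c,z+h))
```

```text
31.6 [439.2 -15.8 153.8] [-179.9    0.    77. ] 35.226018310198455 70.66788911819458 [-0.1 -0.7 -2.8]
(array([-0.23870896,  0.23775872, -0.00164982]), array([-0.08654185,  0.07880738, 76.17380771]))
held tape 40 c=(440,-21) long 73 short 44 longaxis 77deg
held tape 71 c=(444,-2) long 55 short 33 longaxis 77deg
```

>>> servo_tool(
  fingers=[0.02, 0.02, 0.02, 0.02, 0.02, 0.02, 0.02, 0.02, 0.02, 0.02],
  linear=[
    [-0.026, 0.026, -0.01],
    [-0.053, 0.053, -0.01],
    [-0.079, 0.079, -0.01],
    [-0.106, 0.106, -0.01],
    [-0.133, 0.132, -0.01],
    [-0.159, 0.158, -0.01],
    [-0.186, 0.185, -0.005],
    [-0.212, 0.211, 0],
    [-0.239, 0.238, 0],
    [-0.239, 0.238, 0],
  ],
  rotation=[
    [0, 0, 8.4],
    [0, 0, 16.9],
    [0, 0, 25.4],
    [0, 0, 33.8],
    [0, 0, 42.3],
    [0, 0, 50.8],
    [0, 0, 59.2],
    [0, 0, 67.7],
    [0, 0, 76.2],
    [0, 0, 76.2],
  ],
)

```text
time: 32.6
tool_pos: [617.2, -305.6, 149.8]
tcp_rot: [-179.9, 0.3, 0.3]
ft_force: [-1.2, 0.2, -2.9]
finger_gap: 35.0
grip_force: 71.2
```

>>> servo_tool(
  fingers=[0.02, 0.02],
  linear=[
    [0, 0, 0],
    [0, 0, 0],
  ],
  rotation=[
    [0, 0, 0],
    [0, 0, 0],
  ],
)

```text
time: 32.8
tool_pos: [617.0, -301.3, 153.3]
tcp_rot: [-179.9, 0.2, 0.9]
ft_force: [0.1, 0.5, -2.0]
finger_gap: 35.5
grip_force: 71.2
```

Run:
```python
from h import *
from bench import r
d=snap("wrist","w16");cv2.imwrite("pics/w16b.png",d["frame"][:,:,::-1])
s=r.sense();print(s["time"],np.round(s["tool_pos"],1),np.round(s["tcp_rot"],1),s["finger_gap"],s["grip_force"],np.round(s["ft_force"],1))
print(move(s,[617,-302,52],0.8))
z=s["tool_pos"][2]-45
c=cont(d,(10,120,50),(30,255,255),px(d,[*s["tool_pos"][:2],z+60])[0],90)
for h in(40,71):print("held tape",h,rect(d,c,z+h))
```

```text
32.85 [ 617.3 -301.2  154.2] [-1.799e+02  1.000e-01  9.000e-01] 35.15554935155994 71.17941498756409 [-0.5  0.1 -2.8]
(array([-0.00016947,  0.00091233,  0.10215472]), array([-0.07205101,  0.09632295,  0.07304976]))
held tape 40 c=(614,-301) long 70 short 47 longaxis 4deg
held tape 71 c=(634,-301) long 53 short 35 longaxis 4deg
```

>>> servo_tool(
  fingers=[0.02, 0.02, 0.02, 0.02, 0.02, 0.02, 0.02, 0.02, 0.02],
  linear=[
    [0, 0.001, 0.025],
    [0, 0.001, 0.05],
    [0, 0.001, 0.07],
    [0, 0.001, 0.083],
    [0, 0.001, 0.09],
    [0, 0.001, 0.095],
    [0, 0.001, 0.099],
    [0, 0.001, 0.101],
    [0, 0.001, 0.101],
  ],
  rotation=[
    [0, 0, 0],
    [0, 0, 0],
    [0, 0, 0],
    [0, 0, 0],
    [0, 0, 0],
    [0, 0, 0],
    [0, 0, 0],
    [0, 0, 0],
    [0, 0, 0],
  ],
)

```text
time: 33.75
tool_pos: [618.3, -303.6, 54.7]
tcp_rot: [180.0, -0.0, 0.8]
ft_force: [0.7, 0.7, -2.1]
finger_gap: 35.4
grip_force: 71.2
```

>>> servo_tool(
  fingers=[0.02, 0.02, 0.02],
  linear=[
    [0, 0, 0.001],
    [0, 0, 0.002],
    [0, 0, 0.002],
  ],
  rotation=[
    [0, 0, 0],
    [0, 0, 0],
    [0, 0, 0],
  ],
)

```text
time: 34.05
tool_pos: [618.2, -303.6, 52.5]
tcp_rot: [180.0, -0.0, 0.8]
ft_force: [-0.9, -0.5, -2.9]
finger_gap: 35.2
grip_force: 71.3
```

No contact yet. Lowering 2 mm more.

>>> servo_tool(
  fingers=[0.02, 0.02, 0.02],
  linear=[
    [0, 0, 0.001],
    [0, 0, 0.002],
    [0, 0, 0.002],
  ],
  rotation=[
    [0, 0, 0],
    [0, 0, 0],
    [0, 0, 0],
  ],
)

```text
time: 34.35
tool_pos: [618.3, -303.6, 52.4]
tcp_rot: [180.0, -0.0, 0.8]
ft_force: [-6.8, 3.5, 12.0]
finger_gap: 34.8
grip_force: 72.7
```

Contact at the expected height (floor 6 + 46). Releasing, rising and moving back for a verification view.

>>> servo_tool(
  fingers=[0.02, 0.052, 0.052, 0.052, 0.052, 0.052, 0.052, 0.052, 0.052, 0.052],
  linear=[
    [0, 0, -0.002],
    [0, 0, -0.002],
    [0, 0, -0.002],
    [0, 0, -0.003],
    [0, 0, -0.02],
    [0, 0, -0.05],
    [0, 0, -0.09],
    [0, 0, -0.13],
    [0, 0, -0.17],
    [0, 0, -0.2],
  ],
  rotation=[
    [0, 0, 0],
    [0, 0, 0],
    [0, 0, 0],
    [0, 0, 0],
    [0, 0, 0],
    [0, 0, 0],
    [0, 0, 0],
    [0, 0, 0],
    [0, 0, 0],
    [0, 0, 0],
  ],
)

```text
time: 35.35
tool_pos: [618.8, -303.8, 255.6]
tcp_rot: [179.9, -0.2, 0.8]
ft_force: [0.6, -0.7, -0.0]
finger_gap: 51.8
grip_force: 0.0
```

>>> servo_tool(
  fingers=[0.052, 0.052, 0.052, 0.052, 0.052, 0.052, 0.052, 0.052, 0.052, 0.052],
  linear=[
    [0, -0.04, -0.02],
    [0, -0.08, -0.04],
    [0, -0.12, -0.06],
    [0, -0.16, -0.08],
    [0, -0.2, -0.1],
    [0, -0.24, -0.12],
    [0, -0.28, -0.13],
    [0, -0.3, -0.13],
    [0, -0.3, -0.13],
    [0, -0.3, -0.13],
  ],
  rotation=[
    [0, 0, 0],
    [0, 0, 0],
    [0, 0, 0],
    [0, 0, 0],
    [0, 0, 0],
    [0, 0, 0],
    [0, 0, 0],
    [0, 0, 0],
    [0, 0, 0],
    [0, 0, 0],
  ],
)

```text
time: 36.35
tool_pos: [613.9, -3.3, 381.4]
tcp_rot: [180.0, -0.1, 0.8]
ft_force: [1.4, -0.1, -0.7]
finger_gap: 52.1
grip_force: 0.0
```

Run:
```python
from h import *
from bench import r
d=snap("wrist","w17");s=r.sense();print(s["time"],np.round(s["tool_pos"],1),np.round(s["tcp_rot"],1),np.round(s["ft_force"],1))
def q(f,*a):
    try:return f(*a)
    except Exception as e:return e
red=((0,100,110),(180,255,255));yel=((10,135,80),(30,255,255))
for n,P,w,m in(("carton",[620,57,44],26,red),("stored",[620,-37,42],26,red),("laser",[608,-212,38],28,yel),("tape",[617,-302,50],38,yel)):
    p=px(d,P)[0];print(n,p.round(),q(lambda:rect(d,cont(d,*m,p,w),P[2])))
p=px(d,[616,302,52])[0];print("wide",p,q(lambda:circ(d,cont(d,(100,80,40),(130,255,255),p,60),52,50,1)))
p=px(d,[624,189,35])[0];print("narrow",p,q(lambda:circ(d,cont(d,(0,0,0),(180,120,90),p,26),35,32,1)))
```

```text
36.4 [613.9  -4.  380.9] [180.   -0.    0.8] [ 0.1 -0.1 -0.4]
carton [217. 148.] c=(623,54) long 53 short 52 longaxis -89deg
stored [282. 149.] c=(618,-37) long 54 short 50 longaxis 22deg
laser [397. 159.] c=(608,-211) long 60 short 30 longaxis 1deg
tape [460. 155.] c=(621,-303) long 69 short 64 longaxis -2deg
wide [ 51.20116032 150.42954042] [619.5 299.   47.8]
narrow [129.9625686  143.68756009] [619.8 201.4  27.1]
```

Everything agrees except the narrow roll's fit, where the mask window cut the contour. One numeric check on the frame taken right above it.

Run:
```python
from h import *
for n in("w10","w17"):
    d=load(n);p=px(d,[624,189,35])[0]
    g=cv2.cvtColor(d["frame"],cv2.COLOR_RGB2HSV)
    for a in range(0,360,45):
        e=[px(d,[624+q*np.cos(np.radians(a)),189+q*np.sin(np.radians(a)),35])[0] for q in range(6,46,4)]
        print(n,a,[int(g[int(y),int(x),2]) if 0<=x<512 and 0<=y<384 else -1 for x,y in e])
```

```text
w10 0 [92, 110, 115, 121, 128, 103, 71, 70, 71, 76]
w10 45 [77, 111, 167, 175, 176, 94, 64, 52, 78, 101]
w10 90 [88, 92, 162, 115, 160, 70, 65, 67, 105, 91]
w10 135 [121, 116, 108, 109, 139, 74, 74, 169, 89, 92]
w10 180 [149, 108, 110, 123, 125, 74, 125, 94, 94, 97]
w10 225 [187, 130, 84, 118, 116, 75, 94, 101, 102, 100]
w10 270 [182, 157, 100, 92, 130, 76, 78, 191, 200, 200]
w10 315 [131, 166, 168, 111, 160, 82, 75, 76, 103, 104]
w17 0 [150, 169, 169, 182, 166, 129, 72, 70, 73, 71]
w17 45 [117, 123, 99, 81, 148, 72, 65, 91, 91, 97]
w17 90 [161, 124, 83, 97, 126, 69, 76, 95, 96, 95]
w17 135 [182, 162, 92, 132, 112, 74, 84, 89, 93, 92]
w17 180 [141, 112, 100, 111, 112, 75, 87, 95, 97, 97]
w17 225 [96, 108, 110, 120, 142, 78, 79, 163, 106, 99]
w17 270 [95, 94, 141, 175, 167, 85, 75, 62, 112, 113]
w17 315 [99, 102, 109, 108, 131, 135, 75, 67, 68, 78]
```

The roll's ring shows as a dark band at r 26–31 in every direction in both views. It is centred on the dowel at the seated height, so I'm handing in.

```bash
python3 -c "
from bench import r
print(r.hand_in())"
```

```text
the job is handed in; nothing more can be done
None
```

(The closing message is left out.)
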